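# Close the double-lidded tin, then lift off only its outer lid

### The arm

A 6-joint arm with a two-finger parallel gripper is mounted at the origin on the work surface. World frame = base frame: x ahead of the robot, y to its left, z up, the work surface at z = 0. Lengths are in m, angles in rad, forces in N, time in s.
With the tool pointing down it reaches from about 0.2 to 0.875 m from the base axis. Payload 3.4 kg.
Tool frame: the origin (TCP) lies midway between the tips of the shut fingers; the grasp point (between the pads) lies 19 mm behind it; z points along the fingers, y is the line along which they close (so a half turn about z gives the same grasp; the last joint's range is limited). The gripper opens to 94 mm and grips with 3 to 60 N. Pads are 16 mm wide; open, the fingers measure 119 mm over their backs; the gripper's body (75 mm by 177 mm) begins 78 mm behind the grasp point.
Start: joints at [1.22, 0.276, 1.505, -0, 1.361, -0.121], TCP at [0.131, 0.56, 0.205] pointing down, gripper open.
Joint ranges: [-2.89, 2.89], [-0.75, 2.08], [0.22, 2.7], [-1.18, 4.32], [0.11, 2.71], [-2.7, 2.7]. Speed limits (rad/s): [2.57, 2.57, 3.14, 3.14, 3.14, 3.14].

### API

Orientations are given as [roll, pitch, yaw] about the fixed x, y, z axes, in that order (R = Rz(yaw) Ry(pitch) Rx(roll)).
In Python, from cell import bot gives the robot as it stands.
- The arm moves only by the tool step_arm, never from a script. Its argument "commands" is a list of rows, each a list of 2 entries, a list of its own where there are three numbers: the shift along the tool's x, y, z in mm, then the turn about the tool's z in degrees. In form: [[[tx, ty, tz], roll], ...]. A call has exactly 5 rows; each row shifts and turns the commanded pose from where the row before left it, along the tool's axes as they then stand; what a row does not reach is not made up. A row lasts 1/10 s, in which the tool goes at most 50 mm and 8.59 degrees, less where a joint would pass 70% of its speed; a pose out of reach is approached as far as the arm can. A call with a gripper value outside its range is refused whole. "grip" is the finger opening in mm, from 0 to 94, set as the call begins (left out, the last holds). The fingers move at their own pace and stop on an object; the grip force is fixed at half the most. Time passes only in rows, so rows that do not move let the fingers close, or fill a call up. It gives the time, the measured TCP pose, the force, the opening and the grip force at its end, in the units of the state.
- bot.observe(): the state, without advancing time (a new reading comes with each control period).
- bot.get_image(name): name is "side" or "top" or "wrist"; returns (picture, depth): 384x512x3 uint8, red, green, blue; 384x512 float32, m along the optical axis (not along the pixel's ray), 0 where there is no reading.
- bot.camera_params(name): a dict with "fx", "fy", "cx", "cy" (pixels), "R" (3x3) and "t" (3): a world point X has camera coordinates R X + t. Camera axes: x right, y down, z forward; pixel columns grow to the right and rows downward; lengths in m; the calibration is good to about 2 mm. A picture is of the moment at which its call begins: read the wrist's pose just before it. camera_params takes no time and is no camera call; for the wrist camera it gives the pose at the moment of the call.
- bot.hand_in(): hands the job in; it is judged then, once.
The state is a dict: "t": time; "joints": joint angles; "qd": joint speeds; "joint_torque": joint torques, N m; "position": TCP position; "tcp_rot": TCP orientation; "force": force on the tool from outside, world axes, zero at the start; "moment": the same for the moment, N m; "finger_gap": opening from 0.0 (shut) to 1.0 (fully open); "finger_force": force on a finger pad.
Only numpy, scipy, OpenCV 4.12 (cv2) and the standard library are available. Lean on these libraries where they do the work, as an engineer would, in place of code of your own. Each camera call takes 0.05 s, during which the arm holds its last target. There are 200 camera calls.

### The job

Take the cardboard offcut off the mouth of the green tin and put it in the grey waste bin. Then pick up the two nested lids together by the orange knob of the inner lid, set the pair down on the tin without dropping it, so that both lids sit fully home, and let go. Finally take the outer lid alone by its white collar, lift it until it is clear above the knob and finish while holding it there, level and still above the tin, with the inner lid left undisturbed in the tin; leave the tin standing where it is and do not disturb the jars, cans and carton.

Things in the scene. Friction and masses are not known exactly. Their poses are not given: they have to be found in the camera images.
- tin: Round green sweet tin with a brass band, open at the top, 88 mm outside, wall 3.5 mm (mouth about 80 mm), 75 mm tall, about 0.7 kg, loose on the table. Its filling leaves the upper 30 mm of the mouth free. Origin: centre of its underside, z up.
- inner_lid: Aluminium inner lid, 0.18 kg: plug 22 mm deep (66 mm across below, widening to 75), flange 92 mm across, 6 mm thick, upright round orange knob 22 mm across in the middle. Origin: centre of the plug's underside, z up the knob. Starts standing on its plug. Fully home, the flange rests on the tin's rim, origin 53 mm above the tin's.
- knob_top (a point): Centre of the top of the inner lid's orange knob, 89 mm above the inner lid's origin. Lifting the inner lid by the knob carries the outer lid along.
- outer_lid: Green outer lid, 0.12 kg: skirt 18 mm deep (106 mm outside, 99 inside), 5 mm top plate with a central hole, on it an upright white tube, the collar, 44 mm outside, 34 inside, 26 mm tall. Origin: centre of the skirt's lower edge, z up; plate top at 23 mm. Nested, its plate lies loose on the inner lid's flange, its origin 10 mm above the inner lid's.
- collar_top (a point): Centre of the top of the outer lid's white collar, 49 mm above the outer lid's origin. Nested, the orange knob stands up through the collar, 30 mm proud of it. Gripping the collar lifts the outer lid alone.
- offcut: Brown cardboard packing offcut, a block 110 x 32 x 34 mm (its own x, y, z), about 40 g, lying across the mouth of the tin on its rim. Origin: centre of its underside; its long side is its x axis.
- bin: Grey open waste bin fixed on the table, 200 x 150 mm (its own x, y), 90 mm tall, walls and floor 4 mm. Origin: centre of its underside, z up.
- jar_a: Red jam jar with a paper label, brass cap, 64 mm across, 100 mm tall; bystander. Origin: centre of its underside, z up.
- jar_b: Red jam jar with a paper label, brass cap, 64 mm across, 100 mm tall; bystander. Origin: centre of its underside, z up.
- jar_c: Red jam jar with a paper label, white cap, 64 mm across, 100 mm tall; bystander. Origin: centre of its underside, z up.
- can_a: Food can with a yellow label, 66 mm across, 85 mm tall; bystander. Origin: centre of its underside, z up.
- can_b: Food can with a blue label, 66 mm across, 105 mm tall; bystander. Origin: centre of its underside, z up.
- carton: Purple carton with a white patch, 60 x 130 x 100 mm; bystander. Origin: centre of its underside, z up.
Not all that is in view belongs to the job. What is meant by the offcut is not blue or turquoise, and is the larger of those in its own colour.

How it is judged:
By the outcome, as a careful person would: the job done as asked, in the order asked, and still so for the second after the job is handed in, while the arm keeps its last pose, push and grip.
It also fails if it takes over 72 s, if anything falls off the work surface, if the arm or the gripper's body presses on something with over 40 N, if the wrist force passes 120 N, or if a joint passes its speed limit or range.

## Working session

There is one attempt and no reset: what is moved stays moved. The work goes in short steps, Python scripts to look and compute and a tool call to move; the robot and the scene stay as the last step left them, time stands still between calls to the robot, and variables do not carry over. Pictures are saved under pics/ and viewed, at most 10 in all, crops included, and the job is handed in when it is done.

Besides the shell and the picture viewer there is one more tool, called as name([rows], argument=value, ...), one row to a line, values as JSON. step_arm: Moves the arm, as the interface text tells. Its arguments: {"type":"object","properties":{"commands":{"type":"array"},"grip":{"type":"number"}},"required":["commands"]}

```bash
mkdir -p pics; cat > h.py <<'E'
import numpy as np,cv2
from cell import bot
def snap(n,f):
    p=bot.camera_params(n);i,d=bot.get_image(n);np.savez(f'pics/{f}.npz',i=i,d=d,**{k:np.array(p[k]) for k in p})
    return i,d,p
def load(f): 
    z=np.load(f'pics/{f}.npz');return z['i'],z['d'],{k:z[k] for k in('fx','fy','cx','cy','R','t')}
def cloud(d,p):
    v,u=np.mgrid[:d.shape[0],:d.shape[1]]
    c=np.stack([(u-p['cx'])/p['fx']*d,(v-p['cy'])/p['fy']*d,d],-1)
    return (c-p['t'])@np.array(p['R'])   # R^T(c-t)
def save(i,f): cv2.imwrite(f'pics/{f}.png',i[...,::-1])
E
python3 - <<'E'
from h import *
o=bot.observe();print({k:np.round(o[k],3) for k in o})
a,_,p=snap('top','t0');b,_,q=snap('side','s0')
for x in(p,q):print(np.round(-np.array(x['R']).T@x['t'],2))
save(cv2.resize(a,(800,600)),'t0');save(cv2.resize(b,(800,600)),'s0')
E
```

```text
{'t': np.float64(0.0), 'joints': array([ 1.22 ,  0.277,  1.506, -0.   ,  1.361, -0.121]), 'qd': array([ 0.   ,  0.001,  0.   ,  0.   , -0.   , -0.001]), 'joint_torque': array([-3.0000e-03, -4.0458e+01, -2.3722e+01,  7.0000e-02,  3.5000e-02,
       -0.0000e+00]), 'position': array([0.131, 0.559, 0.205]), 'tcp_rot': array([-3.14 , -0.   ,  2.912]), 'force': array([0.438, 1.202, 0.217]), 'moment': array([0.004, 0.009, 0.029]), 'finger_force': np.float64(0.0), 'finger_gap': np.float64(0.999)}
[ 0.34 -0.    1.14]
[0.39 0.49 0.72]
```

View pics/t0.png

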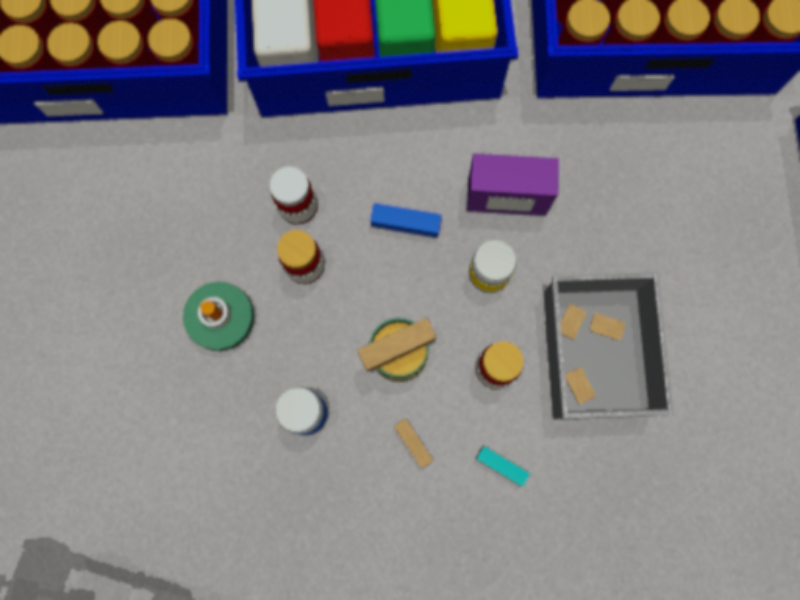

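View pics/s0.png

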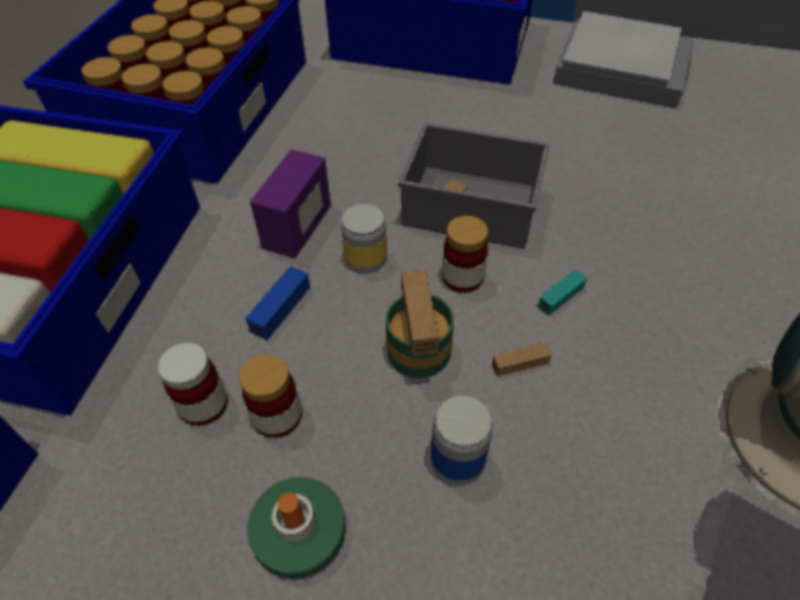

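Top view: the tin is at (399,349), the lids at (218,316) and the bin at (606,347). Offcut candidates are brown on the tin (397,345), smaller brown (413,443), blue (406,220) and turquoise (502,466). The one on the tin fits, as it is the larger brown one and lies across the mouth. The side view agrees: (420,312).

```bash
python3 - <<'E'
from h import *
i,d,p=load('t0');X=cloud(d,p)
hsv=cv2.cvtColor(i,cv2.COLOR_RGB2HSV)
s=512/800
def at(n,u,v,r=2):
    u=int(u*s);v=int(v*s);print(n,np.round(np.median(X[v-r:v+r+1,u-r:u+r+1].reshape(-1,3),0),3))
for n,u,v in [('jar_c',290,184),('jar_b',297,250),('can_y',495,258),('can_b',299,408),('jar_a',502,360),('carton',513,175),('bin floor',620,370),('binrim',657,300),('binrim2',548,350),('rimtop',610,281),('rimbot',615,412),('knob',207,309),('smallbrown',413,443)]: at(n,u,v)
def roi(u0,v0,u1,v1):
    m=np.zeros(d.shape,bool);m[int(v0*s):int(v1*s),int(u0*s):int(u1*s)]=1;return m&(d>0)
m=roi(350,310,445,380)&(X[...,2]>.095)
P=X[m];c,sz,ang=cv2.minAreaRect((P[:,:2]*1000).astype(np.float32));print('offcut',c,sz,ang,np.median(P[:,2]))
e=np.linalg.eigh(np.cov(P[:,:2].T))[1][:,1];print('long axis deg',np.degrees(np.arctan2(e[1],e[0])))
def ring(m,n):
    P=X[m][:,:2].astype(np.float32)*1000
    c,r=cv2.minEnclosingCircle(P);print(n,m.sum(),c,r,np.median(X[m][:,2]),P.mean(0))
g=(hsv[...,0]>60)&(hsv[...,0]<90)&(hsv[...,1]>90)
ring(roi(360,310,440,390)&(X[...,2]>.068)&(X[...,2]<.08),'tin rim')
z=X[...,2];L=roi(170,270,270,360)
print(np.histogram(z[L],bins=np.arange(-.005,.105,.005)))
ring(L&(z>.027)&(z<.04),'plate');ring(L&(z>.052)&(z<.065),'collar');ring(L&(z>.082),'knob')
z=np.load('pics/t0.npz');save(cv2.resize(i[175:310,110:350],None,fx=3,fy=3,interpolation=2),'c0')
E
```

```text
jar_c [0.757 0.152 0.1  ]
jar_b [0.652 0.142 0.101]
can_y [ 0.632 -0.146  0.085]
can_b [0.423 0.143 0.105]
jar_a [ 0.478 -0.144  0.099]
carton [ 0.753 -0.181  0.101]
bin floor [ 0.468 -0.336  0.005]
binrim [ 0.556 -0.377  0.09 ]
binrim2 [ 0.501 -0.228  0.003]
rimtop [ 0.591 -0.314  0.083]
rimbot [ 0.404 -0.319  0.007]
knob [0.575 0.277 0.089]
smallbrown [ 0.371 -0.013  0.023]
offcut (507.24853515625, 3.4860763549804688) (32.88385772705078, 110.3785629272461) 22.315603256225586 0.10909245531083109
long axis deg 112.57119219885413
tin rim 156 (499.7434997558594, -2.0559487342834473) 51.588653564453125 0.07465303072858735 [5.0432016e+02 1.1526329e-01]
(array([ 885, 1159,   44,   19,   22,   23,   93,  901,  260,   20,   28,
         21,   83,   23,    9,    4,    7,    5,   48,   25,    0]), array([-0.005,  0.   ,  0.005,  0.01 ,  0.015,  0.02 ,  0.025,  0.03 ,
        0.035,  0.04 ,  0.045,  0.05 ,  0.055,  0.06 ,  0.065,  0.07 ,
        0.075,  0.08 ,  0.085,  0.09 ,  0.095,  0.1  ]))
plate 1239 (575.6939697265625, 276.0888977050781) 53.278358459472656 0.03326915777001414 [573.8877 274.1709]
collar 120 (575.5051879882812, 275.6324157714844) 22.29667091369629 0.05824439136836238 [573.2161  271.92755]
knob 75 (575.8345947265625, 275.76568603515625) 11.046263694763184 0.08916765787402803 [575.3113 275.268 ]
```

View pics/c0.png

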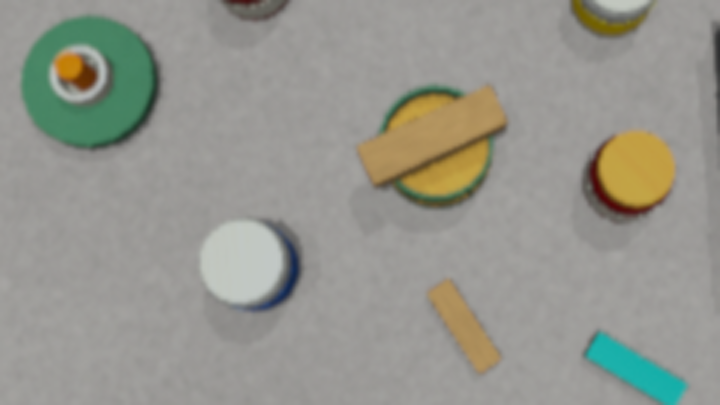

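The crop confirms the offcut at crop pixel (433,135): the long brown block on the tin, larger than the loose brown piece at (464,326). Moving above it now.

step_arm([
  [[-33,-30.4,2],0],
  [[-33,-30.4,2],0],
  [[-33,-30.4,2],0],
  [[-33,-30.4,2],0],
  [[-33,-30.4,2],0],
], grip=94)

```text
t: 0.6
position: [0.2575, 0.3726, 0.1951]
tcp_rot: [-3.141, -0.0, 2.913]
force: [1.6, -0.2, 0.2]
finger_gap: 1.001
finger_force: 0.0
```

step_arm([
  [[-33,-30.4,2],0],
  [[-33,-30.4,2],0],
  [[-33,-30.4,2],0],
  [[-33,-30.4,2],0],
  [[-33,-30.4,2],0],
])

```text
t: 1.1
position: [0.3835, 0.187, 0.1853]
tcp_rot: [3.141, -0.0, 2.912]
force: [0.4, 0.7, 0.1]
finger_gap: 1.0
finger_force: 0.0
```

step_arm([
  [[-33,-30.4,2],0],
  [[-33,-30.4,2],0],
  [[-33,-30.4,2],0],
  [[-33,-30.4,2],0],
  [[-33,-30.4,2],0],
])

```text
t: 1.6
position: [0.5096, 0.0014, 0.1751]
tcp_rot: [3.141, -0.001, 2.911]
force: [0.9, 1.0, -0.6]
finger_gap: 1.003
finger_force: 0.0
```

step_arm([
  [[0,0,0],8],
  [[0,0,0],8],
  [[0,0,0],8],
  [[0,0,0],8],
  [[0,0,0],8],
])

```text
t: 2.1
position: [0.5087, 0.0031, 0.175]
tcp_rot: [-3.141, -0.001, 2.208]
force: [-0.6, 0.2, -0.4]
finger_gap: 0.999
finger_force: 0.0
```

step_arm([
  [[0,0,0],8],
  [[0,0,0],6.3],
  [[0,0,0],0],
  [[0,0,0],0],
  [[0,0,0],0],
])

```text
t: 2.6
position: [0.509, 0.0032, 0.1753]
tcp_rot: [-3.141, -0.0, 1.966]
force: [1.0, -0.1, 0.1]
finger_gap: 0.997
finger_force: 0.0
```

step_arm([
  [[1,-1.5,20],0],
  [[0,0,25],0],
  [[0,0,25],0],
  [[0,0,15],0],
  [[0,0,6],0],
])

```text
t: 3.1
position: [0.5061, 0.0036, 0.0829]
tcp_rot: [-3.139, -0.002, 1.965]
force: [-1.2, 0.2, -0.4]
finger_gap: 1.002
finger_force: 0.0
```

step_arm([
  [[0,0,0],0],
  [[0,0,0],0],
  [[0,0,0],0],
  [[0,0,0],0],
  [[0,0,0],0],
], grip=20)

```text
t: 3.6
position: [0.5077, 0.0035, 0.085]
tcp_rot: [3.141, 0.001, 1.964]
force: [0.3, -0.3, 0.2]
finger_gap: 0.607
finger_force: 0.0
```

step_arm([
  [[0,0,0],0],
  [[0,0,0],0],
  [[0,0,0],0],
  [[0,0,0],0],
  [[0,0,0],0],
])

```text
t: 4.1
position: [0.5074, 0.0035, 0.0845]
tcp_rot: [3.142, -0.0, 1.964]
force: [-0.9, -0.0, 0.6]
finger_gap: 0.338
finger_force: 30.0
```

step_arm([
  [[0,0,-10],0],
  [[0,0,-20],0],
  [[0,0,-25],0],
  [[0,0,-25],0],
  [[0,0,-15],0],
])

```text
t: 4.6
position: [0.5083, 0.0034, 0.1821]
tcp_rot: [3.139, 0.002, 1.964]
force: [0.0, 0.3, -0.5]
finger_gap: 0.335
finger_force: 30.0
```

step_arm([
  [[0,0,0],-7],
  [[0,0,0],-7],
  [[0,0,0],-7],
  [[0,0,0],-7],
  [[0,0,0],-7],
])

```text
t: 5.1
position: [0.5074, 0.0035, 0.1801]
tcp_rot: [3.141, 0.001, 2.58]
force: [0.9, 0.2, -0.1]
finger_gap: 0.342
finger_force: 30.0
```

step_arm([
  [[0,0,0],-7],
  [[0,0,0],-7],
  [[0,0,0],-7],
  [[0,0,0],-7],
  [[0,0,0],-4.5],
])

```text
t: 5.6
position: [0.5074, 0.0035, 0.1801]
tcp_rot: [-3.142, 0.001, -3.137]
force: [0.2, 0.4, -0.8]
finger_gap: 0.337
finger_force: 30.0
```

step_arm([
  [[0,-25,0],0],
  [[1,-32,0],0],
  [[1,-32,0],0],
  [[1,-32,0],0],
  [[1,-32,0],0],
])

```text
t: 6.1
position: [0.5034, -0.1507, 0.1802]
tcp_rot: [-3.141, 0.001, -3.141]
force: [0.8, -0.0, 0.4]
finger_gap: 0.338
finger_force: 30.0
```

step_arm([
  [[1,-32,0],0],
  [[1,-32,0],0],
  [[1,-32,0],0],
  [[0,-32,0],0],
  [[0,-25,0],0],
])

```text
t: 6.6
position: [0.5004, -0.3045, 0.1801]
tcp_rot: [-3.141, 0.001, 3.141]
force: [0.2, -0.4, -0.1]
finger_gap: 0.338
finger_force: 30.0
```

```bash
python3 - <<'E'
from h import *
b,d,q=snap('top','t1');print(np.round(bot.observe()['position'],4),bot.observe()['finger_force'])
save(cv2.resize(b,(800,600)),'t1')
X=cloud(d,q);z=X[...,2];s=.64
m=np.zeros(d.shape,bool);m[int(300*s):int(400*s),int(350*s):int(445*s)]=1
# tin rim: circle fit
M=m&(z>.07)&(z<.08);P=X[M][:,:2]*1000
from scipy.optimize import least_squares
r=least_squares(lambda c:np.hypot(P[:,0]-c[0],P[:,1]-c[1])-42.25,[503,0],loss='soft_l1');print('tin',M.sum(),r.x,cv2.minEnclosingCircle(P.astype(np.float32)),np.abs(r.fun).mean())
E
```

```text
[ 0.5007 -0.3086  0.1798] 29.999428689479828
tin 196 [506.47755487   1.05533118] ((506.77349853515625, 0.9623934030532837), 43.845638275146484) 0.9628449321577319
```

View pics/t1.png

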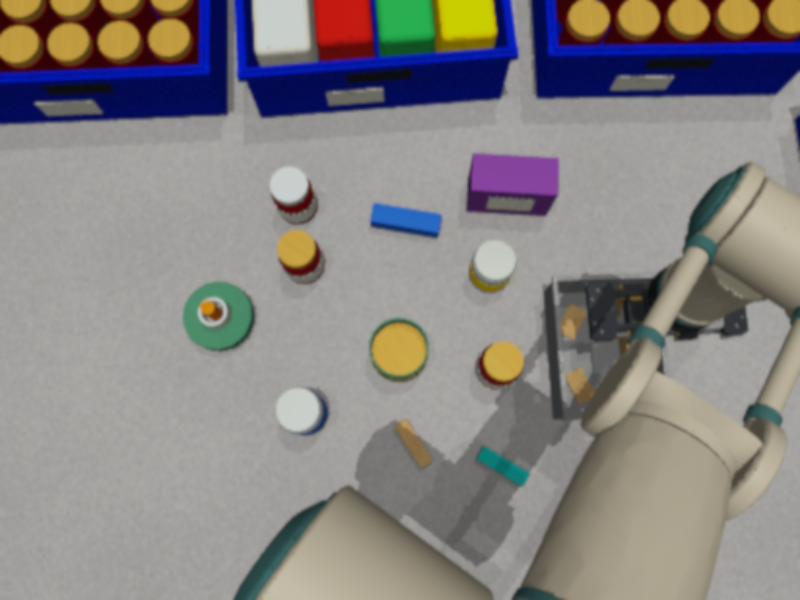

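The picture shows the offcut gripped above the bin and the tin open at (399,349), with nothing else moved. Lowering it into the bin.

step_arm([
  [[0,4,25],0],
  [[0,0,35],0],
  [[0,0,35],0],
  [[0,0,28],0],
  [[0,0,17],0],
])

```text
t: 7.15
position: [0.4994, -0.2973, 0.0376]
tcp_rot: [3.139, -0.003, -3.141]
force: [0.1, 0.5, -0.2]
finger_gap: 0.337
finger_force: 30.0
```

step_arm([
  [[0,0,0],0],
  [[0,0,0],0],
  [[0,0,0],0],
  [[0,0,0],0],
  [[0,0,0],0],
], grip=60)

```text
t: 7.65
position: [0.5011, -0.2988, 0.0405]
tcp_rot: [-3.14, 0.002, -3.141]
force: [-0.6, 0.3, -0.4]
finger_gap: 0.634
finger_force: 0.0
```

step_arm([
  [[0,0,0],0],
  [[0,0,-20],0],
  [[0,0,-40],0],
  [[0,0,-45],0],
  [[0,0,-45],0],
])

```text
t: 8.15
position: [0.5002, -0.2982, 0.191]
tcp_rot: [3.141, -0.0, -3.141]
force: [0.5, -1.3, -0.0]
finger_gap: 0.634
finger_force: 0.0
```

step_arm([
  [[-5,30,0],0],
  [[-5,39,0],0],
  [[-5,39,0],0],
  [[-5,39,0],0],
  [[-5,39,0],0],
])

```text
t: 8.65
position: [0.5253, -0.111, 0.1898]
tcp_rot: [-3.142, 0.001, -3.141]
force: [0.3, -0.5, -0.4]
finger_gap: 0.64
finger_force: 0.0
```

step_arm([
  [[-5,39,0],0],
  [[-5,39,0],0],
  [[-5,39,0],0],
  [[-5,39,0],0],
  [[-5,39,0],0],
])

```text
t: 9.15
position: [0.5503, 0.0841, 0.1898]
tcp_rot: [3.142, 0.001, -3.141]
force: [-0.3, 0.6, 0.4]
finger_gap: 0.639
finger_force: 0.0
```

step_arm([
  [[-5,39,0],0],
  [[-5,39,0],0],
  [[-5,39,0],0],
  [[-5,39,0],0],
  [[-5,37,0],0],
])

```text
t: 9.65
position: [0.5751, 0.2773, 0.1897]
tcp_rot: [3.141, 0.0, -3.141]
force: [0.5, 0.2, -0.7]
finger_gap: 0.639
finger_force: 0.0
```

step_arm([
  [[0,0,0],8],
  [[0,0,0],8],
  [[0,0,0],8],
  [[0,0,0],8],
  [[0,0,0],8],
])

```text
t: 10.15
position: [0.575, 0.2756, 0.1895]
tcp_rot: [3.142, -0.0, 2.438]
force: [0.5, -0.4, -0.2]
finger_gap: 0.637
finger_force: 0.0
```

step_arm([
  [[0,0,0],8],
  [[0,0,0],8],
  [[0,0,0],8],
  [[0,0,0],8],
  [[0,0,0],8],
])

```text
t: 10.65
position: [0.5751, 0.2755, 0.1896]
tcp_rot: [3.142, -0.0, 1.74]
force: [0.1, -0.3, -0.0]
finger_gap: 0.641
finger_force: 0.0
```

step_arm([
  [[0,0,0],8],
  [[0,0,0],2],
  [[0,0,0],0],
  [[0,0,0],0],
  [[0,0,0],0],
])

```text
t: 11.15
position: [0.5751, 0.2755, 0.1895]
tcp_rot: [3.142, -0.0, 1.572]
force: [0.5, -0.1, -0.3]
finger_gap: 0.637
finger_force: 0.0
```

```bash
python3 - <<'E'
from h import *
o=bot.observe();print(np.round(o['position'],4),np.round(o['tcp_rot'],3))
b,d,q=snap('wrist','w0');save(cv2.resize(b,(640,480)),'w0')
X=cloud(d,q);z=X[...,2];near=(np.hypot(X[...,0]-.5756,X[...,1]-.2758)<.075)&(d>0)
for n,lo,hi in(('plate',.027,.04),('collar',.052,.065),('knob',.083,.097)):
    P=(X[near&(z>lo)&(z<hi)][:,:2]*1000).astype(np.float32)
    if len(P)>5:print(n,len(P),cv2.minEnclosingCircle(P),P.mean(0),np.median(z[near&(z>lo)&(z<hi)]))
b,d,q=snap('top','t2');X=cloud(d,q)
i=b[int(260*.64):int(440*.64),int(530*.64):int(690*.64)];save(cv2.resize(i,None,fx=4,fy=4),'c2')
E
```

```text
[0.5751 0.2755 0.1895] [ 3.142 -0.     1.572]
plate 6516 ((576.226806640625, 276.9961242675781), 52.989749908447266) [576.2113 281.0761] 0.03303498961112804
collar 687 ((576.0808715820312, 277.359375), 21.903894424438477) [576.14874 281.29816] 0.058858718372709506
knob 482 ((576.242919921875, 277.4525451660156), 10.853940963745117) [576.1066  278.21222] 0.08895330526788751
```

View pics/w0.png

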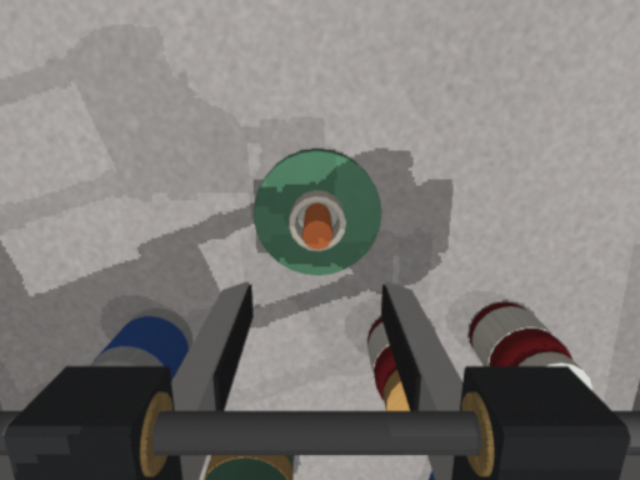

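View pics/c2.png

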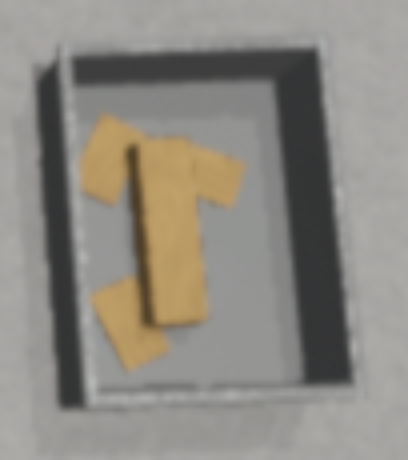

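The wrist view shows the knob at (318,235) inside the collar. The crop shows the offcut lying in the bin at (170,235). Gripping the knob.

step_arm([
  [[1.2,0.9,25],0],
  [[0,0,40],0],
  [[0,0,35],0],
  [[0,0,15],0],
  [[0,0,6],0],
])

```text
t: 11.75
position: [0.5747, 0.2762, 0.0662]
tcp_rot: [-3.138, 0.001, 1.572]
force: [-0.4, 1.2, 0.3]
finger_gap: 0.638
finger_force: 0.0
```

step_arm([
  [[0,0,2],0],
  [[0,0,2],0],
  [[0,0,0],0],
  [[0,0,0],0],
  [[0,0,0],0],
], grip=10)

```text
t: 12.25
position: [0.5765, 0.2769, 0.0653]
tcp_rot: [3.14, -0.001, 1.571]
force: [-2.1, -0.2, 2.2]
finger_gap: 0.251
finger_force: 1.0
```

step_arm([
  [[0,0,0],0],
  [[0,0,0],0],
  [[0,0,0],0],
  [[0,0,0],0],
  [[0,0,0],0],
])

```text
t: 12.75
position: [0.576, 0.2769, 0.0651]
tcp_rot: [3.141, -0.0, 1.571]
force: [-2.4, -0.1, 5.6]
finger_gap: 0.227
finger_force: 30.0
```

step_arm([
  [[0,0,-3],0],
  [[0,0,-10],0],
  [[0,0,-20],0],
  [[0,0,-30],0],
  [[0,0,-30],0],
])

```text
t: 13.25
position: [0.5758, 0.2765, 0.1578]
tcp_rot: [-3.14, 0.001, 1.571]
force: [0.1, 0.4, -3.3]
finger_gap: 0.222
finger_force: 30.0
```

step_arm([
  [[0,0,-25],0],
  [[0,0,-15],0],
  [[0,0,-7],0],
  [[0,0,0],0],
  [[0,0,0],0],
])

```text
t: 13.75
position: [0.5755, 0.2765, 0.2034]
tcp_rot: [-3.14, 0.001, 1.571]
force: [-0.1, -0.2, -3.3]
finger_gap: 0.226
finger_force: 30.0
```

step_arm([
  [[-10,-2.5,0],0],
  [[-20,-5,0],0],
  [[-25,-6.3,0],0],
  [[-27,-6.8,0],0],
  [[-28,-7.1,0],0],
])

```text
t: 14.25
position: [0.547, 0.1641, 0.2038]
tcp_rot: [-3.14, 0.001, 1.571]
force: [0.6, -0.5, -3.3]
finger_gap: 0.227
finger_force: 30.0
```

step_arm([
  [[-28,-7.1,0],0],
  [[-28,-7.1,0],0],
  [[-27,-6.8,0],0],
  [[-25,-6.3,0],0],
  [[-23,-5.8,0],0],
])

```text
t: 14.75
position: [0.5134, 0.0331, 0.2041]
tcp_rot: [-3.14, 0.001, 1.57]
force: [-0.7, 0.1, -3.7]
finger_gap: 0.229
finger_force: 30.0
```

step_arm([
  [[-18,-4.5,0],0],
  [[-12,-3,0],0],
  [[-5,-1.2,0],0],
  [[0,0,0],0],
  [[0,0,0],0],
])

```text
t: 15.25
position: [0.5067, 0.0011, 0.2044]
tcp_rot: [3.142, -0.001, 1.571]
force: [0.2, -0.0, -2.6]
finger_gap: 0.225
finger_force: 30.0
```

```bash
python3 - <<'E'
from h import *
o=bot.observe();print(np.round(o['position'],4),np.round(o['force'],1),o['finger_force'])
b,d,q=snap('wrist','w1');X=cloud(d,q);z=X[...,2]
near=(np.hypot(X[...,0]-.5066,X[...,1]-.001)<.075)&(d>0)
print(np.histogram(z[near],bins=np.arange(.02,.26,.01)))
for n,lo,hi in(('rim',.068,.08),('plate',.168,.181),('collar',.19,.205)):
    P=(X[near&(z>lo)&(z<hi)][:,:2]*1000).astype(np.float32)
    if len(P)>5:print(n,len(P),cv2.minEnclosingCircle(P),P.min(0),P.max(0))
b2,d2,q2=snap('side','s1');save(np.hstack([b[::1,::1][:, :400],b2[100:,150:512][:284] if 0 else cv2.resize(b2,(400,384))]),'m1')
E
```

```text
[0.5067 0.0011 0.2044] [ 0.2 -0.  -2.6] 29.9830761551857
(array([   27,    52,   109,    65,    59,    70,     0,     0,     0,
           0,     0,     0,     3,   185,   383, 11447,   456,  1119,
         329,   611,  1864,   553,   662]), array([0.02, 0.03, 0.04, 0.05, 0.06, 0.07, 0.08, 0.09, 0.1 , 0.11, 0.12,
       0.13, 0.14, 0.15, 0.16, 0.17, 0.18, 0.19, 0.2 , 0.21, 0.22, 0.23,
       0.24, 0.25]))
rim 82 ((508.4183654785156, 40.35066223144531), 21.036048889160156) [487.38678  39.92222] [529.44995   45.794605]
plate 11548 ((506.96063232421875, 1.4363882541656494), 52.98445510864258) [454.63126  -51.542683] [559.92236  54.17657]
collar 1240 ((506.9505615234375, 6.25748872756958), 21.023921966552734) [485.9276      1.4378757] [527.9679    23.546207]
```

View pics/m1.png

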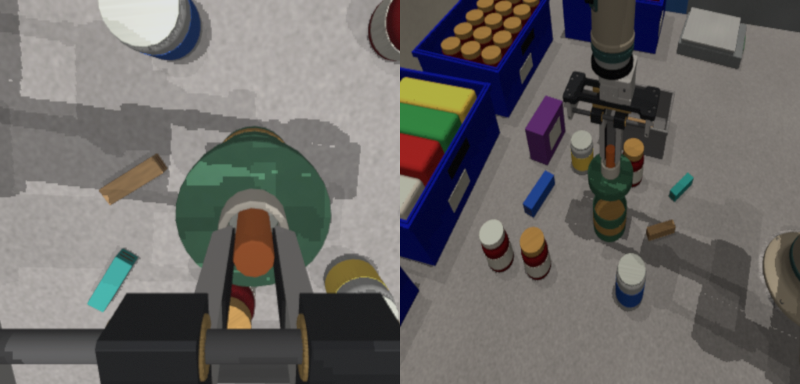

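The wrist view shows the lids level, with the tin rim arc peeking out behind at (255,132). Everything is aligned to about 1 mm, so I'm lowering.

step_arm([
  [[0.6,0.6,10],0],
  [[0,0,20],0],
  [[0,0,18],0],
  [[0,0,8],0],
  [[0,0,3],0],
])

```text
t: 15.85
position: [0.5066, 0.0018, 0.1441]
tcp_rot: [-3.139, -0.0, 1.572]
force: [-0.7, 0.4, -3.0]
finger_gap: 0.228
finger_force: 30.0
```

step_arm([
  [[0,0,3],0],
  [[0,0,3],0],
  [[0,0,3],0],
  [[0,0,3],0],
  [[0,0,3],0],
])

```text
t: 16.35
position: [0.5075, 0.0013, 0.1305]
tcp_rot: [3.141, -0.0, 1.571]
force: [-1.0, 0.4, -3.0]
finger_gap: 0.227
finger_force: 30.0
```

step_arm([
  [[0,0,3],0],
  [[0,0,2],0],
  [[0,0,1],0],
  [[0,0,1],0],
  [[0,0,0],0],
])

```text
t: 16.85
position: [0.5073, 0.0013, 0.1234]
tcp_rot: [-3.141, -0.0, 1.571]
force: [-0.3, -0.5, -3.3]
finger_gap: 0.228
finger_force: 30.0
```

step_arm([
  [[0,0,1],0],
  [[0,0,1],0],
  [[0,0,1],0],
  [[0,0,1],0],
  [[0,0,0],0],
])

```text
t: 17.35
position: [0.5072, 0.0013, 0.1193]
tcp_rot: [-3.141, -0.0, 1.571]
force: [0.4, -0.4, -4.1]
finger_gap: 0.227
finger_force: 30.0
```

step_arm([
  [[0,0,0.5],0],
  [[0,0,0.5],0],
  [[0,0,0.4],0],
  [[0,0,0],0],
  [[0,0,0],0],
])

```text
t: 17.85
position: [0.5073, 0.0013, 0.1182]
tcp_rot: [3.141, -0.0, 1.571]
force: [-0.4, 0.3, -2.0]
finger_gap: 0.225
finger_force: 30.0
```

step_arm([
  [[0,0,0.5],0],
  [[0,0,0.5],0],
  [[0,0,0],0],
  [[0,0,0],0],
  [[0,0,0],0],
])

```text
t: 18.35
position: [0.5072, 0.0013, 0.118]
tcp_rot: [3.141, 0.0, 1.571]
force: [-3.5, 0.1, 5.2]
finger_gap: 0.225
finger_force: 30.0
```

step_arm([
  [[0,0,0],0],
  [[0,0,0],0],
  [[0,0,0],0],
  [[0,0,0],0],
  [[0,0,0],0],
], grip=66)

```text
t: 18.85
position: [0.5074, 0.0013, 0.117]
tcp_rot: [3.142, -0.0, 1.571]
force: [0.2, 0.8, -1.2]
finger_gap: 0.617
finger_force: 0.0
```

step_arm([
  [[0,0,-10],0],
  [[0,0,-25],0],
  [[0,0,-25],0],
  [[0,0,-10],0],
  [[0,0,0],0],
])

```text
t: 19.35
position: [0.5085, 0.0012, 0.1888]
tcp_rot: [3.138, 0.0, 1.571]
force: [0.1, -0.3, 0.5]
finger_gap: 0.7
finger_force: 0.0
```

```bash
python3 - <<'E'
from h import *
o=bot.observe();print(np.round(o['position'],4),np.round(o['tcp_rot'],3),o['finger_gap'],np.round(o['force'],1))
b,d,q=snap('wrist','w2');X=cloud(d,q);z=X[...,2]
near=(np.hypot(X[...,0]-.5073,X[...,1]-.0013)<.06)&(d>0)
for n,lo,hi in(('plate',.08,.092),('collar',.107,.117),('knob',.137,.147)):
    M=near&(z>lo)&(z<hi);Q=X[M];P=(Q[:,:2]*1000).astype(np.float32)
    if len(P)>5:
        A=np.c_[Q[:,:2]-Q[:,:2].mean(0),np.ones(len(Q))];s=np.linalg.lstsq(A,Q[:,2],rcond=None)[0]
        print(n,len(P),cv2.minEnclosingCircle(P),np.median(z[M]),np.round(s,4))
save(np.hstack([b[:,:400],cv2.resize(snap('side','s2')[0],(400,384))]),'m2')
E
```

```text
[0.5085 0.0012 0.1888] [3.138 0.    1.571] 0.6999926366736138 [ 0.1 -0.3  0.5]
plate 8691 ((507.6986999511719, 1.568577766418457), 52.90912628173828) 0.08605772079915655 [ 0.0013 -0.0009  0.086 ]
collar 870 ((507.61785888671875, 1.9970396757125854), 21.813905715942383) 0.11179757636909596 [ 0.0014 -0.0106  0.1116]
knob 697 ((507.9037780761719, 1.9101791381835938), 10.903270721435547) 0.1419360994298622 [ 0.0021 -0.066   0.1418]
```

View pics/m2.png

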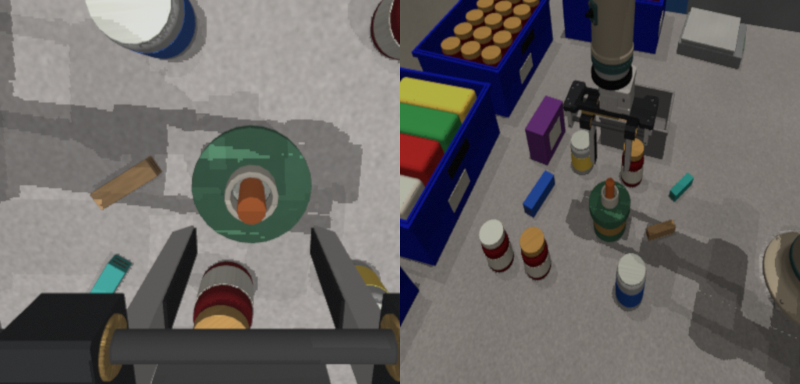

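Both lids are home: plate at 86 mm, knob top at 142 mm, level. The wrist view shows the collar centred at (252,197), so I'm lowering the open fingers around it.

step_arm([
  [[0.4,0.3,20],0],
  [[0,0,30],0],
  [[0,0,20],0],
  [[0,0,8],0],
  [[0,0,4],0],
])

```text
t: 19.95
position: [0.5066, 0.0018, 0.1036]
tcp_rot: [-3.139, -0.001, 1.571]
force: [0.3, -0.8, 0.5]
finger_gap: 0.701
finger_force: 0.0
```

step_arm([
  [[0,0,2],0],
  [[0,0,2],0],
  [[0,0,0],0],
  [[0,0,0],0],
  [[0,0,0],0],
])

```text
t: 20.45
position: [0.508, 0.0017, 0.1015]
tcp_rot: [3.141, 0.0, 1.571]
force: [0.1, 0.5, -0.5]
finger_gap: 0.704
finger_force: 0.0
```

Another 11 mm down, then close.

step_arm([
  [[0,0,4],0],
  [[0,0,4],0],
  [[0,0,2],0],
  [[0,0,1],0],
  [[0,0,0],0],
])

```text
t: 20.95
position: [0.5075, 0.0018, 0.0898]
tcp_rot: [-3.141, -0.0, 1.571]
force: [0.3, -0.2, -0.3]
finger_gap: 0.705
finger_force: 0.0
```

step_arm([
  [[0,0,0],0],
  [[0,0,0],0],
  [[0,0,0],0],
  [[0,0,0],0],
  [[0,0,0],0],
], grip=30)

```text
t: 21.45
position: [0.5076, 0.0017, 0.0901]
tcp_rot: [3.142, -0.0, 1.571]
force: [-1.0, -0.3, -0.1]
finger_gap: 0.465
finger_force: 30.0
```

step_arm([
  [[0,0,0],0],
  [[0,0,0],0],
  [[0,0,0],0],
  [[0,0,0],0],
  [[0,0,0],0],
])

```text
t: 21.95
position: [0.5077, 0.0017, 0.0902]
tcp_rot: [3.141, -0.0, 1.571]
force: [-0.2, -0.2, 0.8]
finger_gap: 0.461
finger_force: 30.0
```

step_arm([
  [[0,0,-2],0],
  [[0,0,-4],0],
  [[0,0,-7],0],
  [[0,0,-10],0],
  [[0,0,-10],0],
])

```text
t: 22.45
position: [0.5078, 0.0017, 0.1241]
tcp_rot: [3.141, -0.0, 1.571]
force: [-0.2, 0.4, -1.4]
finger_gap: 0.457
finger_force: 30.0
```

step_arm([
  [[0,0,-12],0],
  [[0,0,-14],0],
  [[0,0,-14],0],
  [[0,0,-12],0],
  [[0,0,-10],0],
])

```text
t: 22.95
position: [0.508, 0.0017, 0.1865]
tcp_rot: [3.14, 0.0, 1.571]
force: [-0.1, 0.1, -1.7]
finger_gap: 0.459
finger_force: 30.0
```

step_arm([
  [[0,0,-7],0],
  [[0,0,-3],0],
  [[0,0,0],0],
  [[0,0,0],0],
  [[0,0,0],0],
])

```text
t: 23.45
position: [0.5072, 0.0018, 0.1944]
tcp_rot: [-3.14, -0.0, 1.571]
force: [0.4, 0.4, -0.9]
finger_gap: 0.465
finger_force: 30.0
```

```bash
python3 - <<'E'
from h import *
o=bot.observe();print(o['t'],np.round(o['position'],4),np.round(o['tcp_rot'],3),o['finger_gap'],np.round(o['force'],1),np.abs(o['qd']).max())
b,d,q=snap('wrist','w3');X=cloud(d,q);z=X[...,2]
M=(np.hypot(X[...,0]-.5075,X[...,1]-.0018)<.055)&(d>0)&(abs(z-.191)<.008);Q=X[M]
A=np.c_[Q[:,:2]-Q[:,:2].mean(0),np.ones(len(Q))];print(len(Q),np.round(np.linalg.lstsq(A,Q[:,2],rcond=None)[0],4),np.median(z[M]))
s=snap('side','s3')[0];save(np.hstack([b[:,:400],cv2.resize(s[70:262,170:370],(400,384))]),'m3')
E
```

```text
23.45 [0.5072 0.0018 0.1944] [-3.14  -0.     1.571] 0.46493141273628 [ 0.4  0.4 -0.9] 0.002671995275562556
14116 [-0.0003 -0.0076  0.1905] 0.19037219857644827
```

View pics/m3.png

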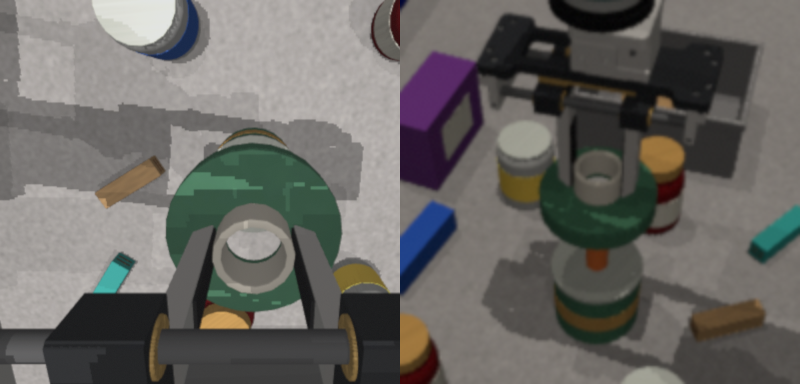

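The side view shows the outer lid held level (598,195), 25 mm clear above the knob, and the inner lid seated in the tin (598,275). Handing in.

```bash
python3 -c "
from cell import bot
print(bot.hand_in())"
```

```text
the job is handed in; nothing more can be done
None
```

Job handed in after about 24 s: the offcut is in the bin, the inner lid sits home in the tin, and the gripper is holding the outer lid level and still about 25 mm clear above the knob.

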